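Draw out the telescoping grill scraper and hold it ready

ROBOT

A 6-joint arm with a two-finger parallel gripper is mounted at the origin on the work surface. World frame = base frame: x ahead of the robot, y to its left, z up, the work surface at z = 0. Lengths are in m, angles in rad, forces in N, time in s.
With the tool pointing down it reaches from about 0.375 to 0.925 m from the base axis. Payload 5.7 kg.
Tool frame: the origin (TCP) lies between the finger pads; the fingertips stand 14 mm ahead of it and the grasp point (between the pads) lies 5 mm behind it; z points along the fingers, y is the line along which they close (so a half turn about z gives the same grasp; the last joint's range is limited). The gripper opens to 85 mm and grips with 20 to 120 N. Pads are 22 mm wide; open, the fingers measure 114 mm over their backs; the gripper's body (76 mm by 85 mm) begins 54 mm behind the grasp point. The pads swing forward as they close: fully open they stand 13 mm farther back than shut.
Start: joints at [1.162, 0.359, 1.51, -0, 1.272, -0.115], TCP at [0.174, 0.574, 0.245] pointing down, gripper open.
Joint ranges: [-2.97, 2.97], [-1.01, 2.36], [0.21, 2.38], [-0.96, 4.11], [0.2, 2.71], [-2.98, 2.98]. Speed limits (rad/s): [2.39, 2.39, 3.14, 3.14, 3.14, 3.14].

INTERFACE

Orientations are given as a unit quaternion [w, x, y, z].
In Python, from bench import * gives the robot as it stands.
- The arm moves only by the tool jog_arm, never from a script. Its argument "deltas" is a list of rows, each an object with "offset": the shift along the tool's x, y, z in m, a list of three; "turn": the turn about the tool's z in degrees. A call has exactly 10 rows; each row is the pose to reach, as a shift and turn from the pose commanded when the call began, along the tool's axes at that moment; what a row does not reach only later rows make up. A row lasts 1/10 s, in which the tool goes at most 50 mm and 8.59 degrees, less where a joint would pass 70% of its speed; a pose out of reach is approached as far as the arm can. A call with a gripper value outside its range is refused whole. "grip" is the opening, from -1 (shut) to 1 (fully open), so that 0 is half open, set as the call begins (left out, the last holds). The fingers move at their own pace and stop on an object; "newtons" is the grip in N (left out, the last holds). Time passes only in rows, so rows that repeat a pose let the fingers close, or fill a call up. It gives the time, the measured TCP pose, the force, the opening and the grip force at its end, in the units of the state.
- get_state(): the state, without advancing time (a new reading comes with each control period).
- get_image(name): name is "scene" or "top"; returns the picture (480x640x3 uint8, red, green, blue); there is no depth.
- calibration(name): a dict with "camera_matrix" (3x3 intrinsics, pixels), "T" (4x4, takes a point from camera to world coordinates). Camera axes: x right, y up, looking along -z (the intrinsics and any distortion apply to the point x, -y, -z); pixel columns grow to the right and rows downward; lengths in m; the calibration is good to about 2 mm. A picture is of the moment at which its call begins. calibration takes no time and is no camera call.
- close_job(): hands the job in; it is judged then, once.
The state is a dict: "t": time; "joint_pos": joint angles; "qd": joint speeds; "effort": joint torques, N m; "tcp_pos": TCP position; "tcp_rot": TCP orientation; "force": force on the tool from outside, world axes, zero at the start; "ft_torque": the same for the moment, N m; "grip_width": finger opening in m; "finger_force": force on a finger pad.
Only numpy, scipy, OpenCV 4.12 (cv2) and the standard library are available. Lean on these libraries where they do the work, as an engineer would, in place of code of your own. Each camera call takes 0.05 s, during which the arm holds its last target. There are 200 camera calls.

TASK

The telescoping grill scraper is lying closed in its steel rest. With its handle still in the rest, squeeze the red release button in and draw the blade end out past the first stop to the second stop, where it is fully extended; then lift the extended scraper level about 10 cm up, clear of the rest, and finish while still holding it there. Leave the other things on the ledge where they are.

Things in the scene. Friction and masses are not known exactly. Their poses are not given: they have to be found in the camera images.
- collar_mid (a point): centre of the scraper's black plastic collar (46 mm long, 26 wide, 30 high), 65 mm above the ledge at the start. x: along the shaft towards the blade, the way to pull; y across; z up. Collar, sleeve and blade are one piece; out of the collar's back comes a 14 mm square inner tube with the handle. The scraper weighs about 0.33 kg and, extended, balances near the collar
- button_face (a point): middle of the outer face of the red release button, 18 mm long and 14 mm high, 5 mm proud of the collar's -y side at the middle of its length. Squeezing the collar across y at its middle (31 mm over the button, 26 mm when flush) presses it; about 7 N. It must be kept in while the pull starts
- blade_mid (a point): centre of the flat steel scraper blade (80 mm wide, 4 mm thick, 236 mm ahead of the collar's centre, tip at 272 mm); an 18 mm square aluminium sleeve joins it to the collar
- telescope (a joint): how far the scraper is drawn out, m: 0 closed, 0.055 first stop, 0.110 second stop and end of travel. It is locked at each stop until the button is pressed in; kept pressed, it runs past the first stop; the tube slides with about 3 N of friction and stays where it is put
- release (a joint): travel of the red release button, m: 0 standing out (locked), about 0.005 pressed flush with the collar; it unlocks at about 0.004 and springs back
- handle_mid (a point): centre of the wooden handle (118 mm long, 28 wide, 26 high), on the shaft's line, 108 mm behind the collar's centre when closed, 218 mm when extended; axes as for collar_mid. Its black front flange (34 mm wide, 32 high) stands 1.5 mm behind the rest's rear upright, which stops the handle from following the pull
- rest_notch (a point): middle of the rear U notch of the steel tool rest, on the tube's line, 38 mm behind the closed collar's centre; x along the tool to the blade, z up. The rest is fixed: a bent strip 210 x 50 mm with two uprights 4 mm thick that end 78 mm above the ledge, this one and one 206 mm ahead under the sleeve. The scraper lifts straight up out of the open notches
- jar: lidded ceramic jar, white with a blue lid, 104 mm in diameter, 125 mm high; origin at the centre of its underside; leave it alone
- scoop: green plastic scoop lying flat, bowl 85 x 60 x 34 mm, handle to -x, 180 mm long in all; origin under the middle of the bowl; leave it alone
- tray: open aluminium tray, 220 x 320 x 30 mm; origin under its centre; leave it alone
- thermometer: stainless probe thermometer lying flat: body 110 x 26 x 16 mm with a 115 mm probe to +x; origin under the middle of the body; leave it alone
- salt_mill: dark wooden salt mill, 56 mm in diameter, 134 mm high; origin at the centre of its underside; leave it alone
- tongs: steel tongs with black tips lying flat, 250 mm long, 12 mm high, opening to +x; origin under the hinge; leave them alone
Mind the look-alikes: they are no part of the job. Of the things shaped like the part that bears rest_notch, the bare steel one is meant.

How it is judged:
By the outcome, as a careful person would: the job done as asked, in the order asked, and still so for the second after the job is handed in, while the arm keeps its last pose, push and grip.
It also fails if it takes over 35 s, if anything falls off the work surface, if the arm or the gripper's body presses on something with over 40 N, if the wrist force passes 120 N, or if a joint passes its speed limit or range.

## Working session

There is one attempt and no reset: what is moved stays moved. The work goes in short steps, Python scripts to look and compute and a tool call to move; the robot and the scene stay as the last step left them, time stands still between calls to the robot, and variables do not carry over. Pictures are saved under pics/ and viewed, at most 13 in all, crops included, and the job is handed in when it is done.

Besides the shell and the picture viewer there is one more tool, called after ">>>" as name([rows], argument=value, ...), one row to a line, values as JSON. jog_arm: Moves the arm, as the interface text tells. Its arguments: {"type":"object","properties":{"deltas":{"type":"array"},"grip":{"type":"number"},"newtons":{"type":"number"}},"required":["deltas"]}

```bash
mkdir -p pics
python3 - <<'E'
from bench import *
import cv2
for n in("scene","top"):
    im=get_image(n); cv2.imwrite(f"pics/{n}0.png",im[:,:,::-1]); c=calibration(n); print(n,c)
print(get_state())
E
```

```text
scene {'camera_matrix': array([[598.5274342 ,   0.        , 315.91668477],
       [  0.        , 598.5274342 , 245.46396963],
       [  0.        ,   0.        ,   1.        ]]), 'T': array([[ 0.73395713, -0.47238076,  0.48801982,  1.40936069],
       [ 0.67916871,  0.50402964, -0.53355786, -0.91644097],
       [ 0.00606601,  0.72305638,  0.69076238,  1.31282217],
       [ 0.        ,  0.        ,  0.        ,  1.        ]])}
top {'camera_matrix': array([[540.28158995,   0.        , 311.39913911],
       [  0.        , 540.28158995, 243.91103137],
       [  0.        ,   0.        ,   1.        ]]), 'T': array([[ 0.00149645,  0.98945719, -0.14481794,  0.38538171],
       [-0.99997912,  0.00239094,  0.00600282,  0.01321437],
       [ 0.00628578,  0.14480594,  0.98944011,  1.37296169],
       [ 0.        ,  0.        ,  0.        ,  1.        ]])}
{'t': 0.1, 'joint_pos': array([ 1.16188182e+00,  3.59448029e-01,  1.51130913e+00,  5.37574414e-07,
        1.27251190e+00, -1.15108616e-01]), 'qd': array([-5.90297430e-04, -2.21129625e-03, -3.07731380e-03,  4.95169218e-04,
        1.24370937e-03,  3.65177281e-05]), 'effort': array([ 5.67747611e-05, -5.28649342e+01, -2.79346257e+01, -6.08958976e-05,
        5.04029682e-03,  1.67716454e-07]), 'tcp_pos': array([0.17353684, 0.57374659, 0.2445344 ]), 'tcp_rot': array([-2.17363350e-04,  1.46375169e-01,  9.89228794e-01, -8.09531527e-04]), 'force': array([ 1.17519075, -0.4158203 ,  0.59167223]), 'ft_torque': array([ 0.00064094, -0.0743284 , -0.0100091 ]), 'finger_force': 0.0, 'grip_width': 0.08542043596051668}
```

View pics/scene0.png

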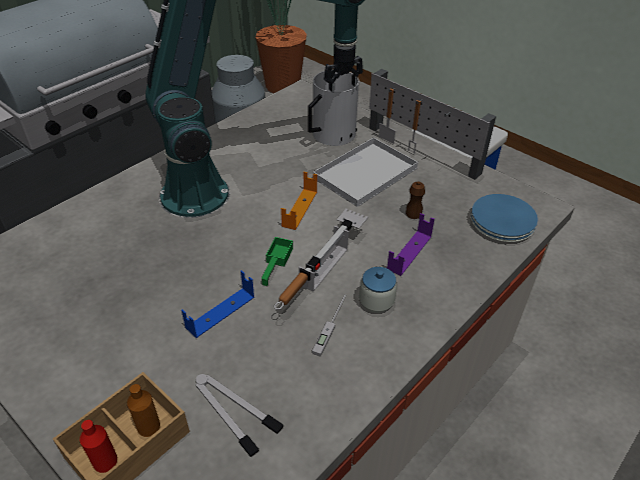

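View pics/top0.png

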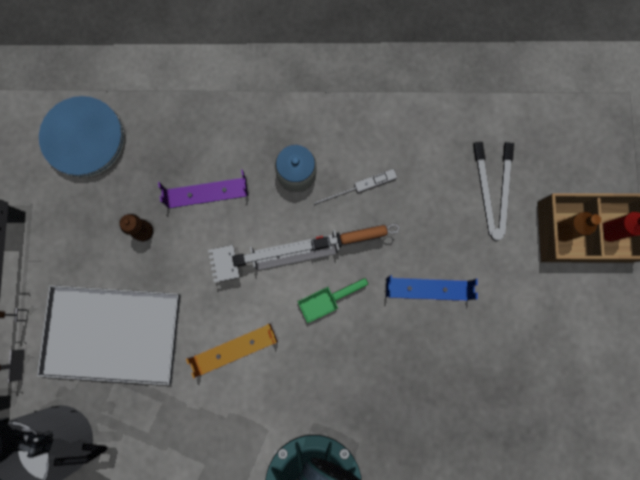

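Scene: the scraper lies with its collar at about (313,265) in scene and (320,243) in top. The rests are orange (235,350 in top), blue (431,289), purple (204,192) and bare steel (290,253) under the scraper. The bare steel one fits the description. I'll confirm with one enlarged crop.

Run:
```python
import cv2,numpy as np
a=cv2.imread("pics/top0.png")[205:300,200:410]; b=cv2.imread("pics/scene0.png")[200:325,260:380]
a=cv2.resize(a,None,fx=3.8,fy=3.8,interpolation=cv2.INTER_CUBIC)  # 798x361
cv2.imwrite("pics/ctop.png",a)
cv2.imwrite("pics/csc.png",cv2.resize(b,None,fx=4.8,fy=4.8,interpolation=cv2.INTER_CUBIC))
```

```text
(no output)
```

View pics/ctop.png

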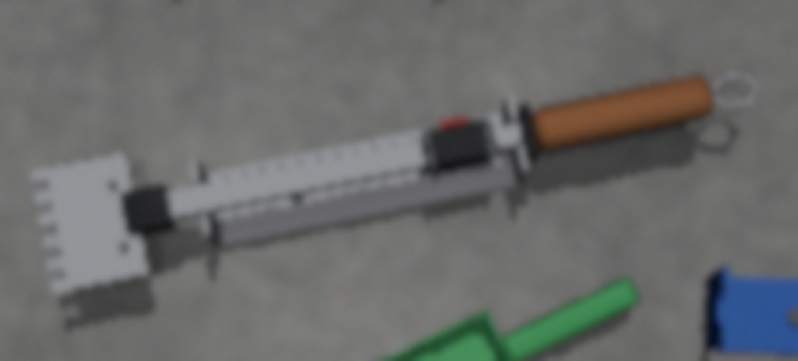

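View pics/csc.png

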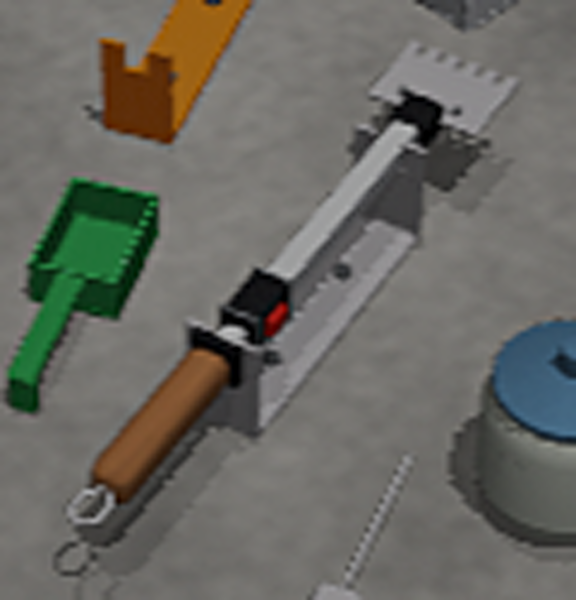

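The crop confirms it: the bare steel rest carries the scraper. The red button is on the +x side of the collar (scene about (317.7,266.5)), the collar top is at about (320.8,243.4) in top, and the blade is at about (224,263.7).

```bash
cat > h.py <<'E'
from bench import *
import numpy as np, cv2
from scipy.spatial.transform import Rotation as R
def ray(n,u,v,z):
    c=calibration(n);K=c["camera_matrix"];T=c["T"]
    d=T[:3,:3]@np.array([(u-K[0,2])/K[0,0],-(v-K[1,2])/K[1,1],-1]); o=T[:3,3]
    return o+d*(z-o[2])/d[2]
def proj(n,p):
    c=calibration(n);K=c["camera_matrix"];T=c["T"]
    q=np.linalg.inv(T)@np.append(p,1); return np.array([K[0,0]*q[0]/-q[2]+K[0,2],-K[1,1]*q[1]/-q[2]+K[1,2]])
def tool(): 
    s=get_state();q=s["tcp_rot"];return s["tcp_pos"],R.from_quat([q[1],q[2],q[3],q[0]])
E
python3 - <<'E'
from h import *
f=lambda u,v,z:ray("top",200+u/3.8,205+v/3.8,z)
C=f(458,143,.080);B=f(91,223,.067);H=f(620,112,.078)
print(C,B,H,np.linalg.norm((B-C)[:2]),np.linalg.norm((H-C)[:2]))
btn=ray("scene",317.7,266.5,.065);print("btn",btn)
C2=ray("scene",260+257/4.8,200+293/4.8,.08);B2=ray("scene",260+445/4.8,200+92/4.8,.067)
print(C2,B2)
for a in(B-H,B2-C2,B-C):print(np.degrees(np.arctan2(a[1],a[0])))
x=(B-H)[:2]/np.linalg.norm((B-H)[:2]);y=np.array([-x[1],x[0]])
print("collar from btn",btn[:2]+.018*y,"B",B[:2]-.236*x,"H",H[:2]+.108*x)
p,r=tool();print(r.as_matrix())
E
```

```text
[ 0.57780647 -0.0167112   0.08      ] [0.5275035  0.21751032 0.067     ] [ 0.59839878 -0.1203884   0.078     ] 0.2395623271949789 0.10570243443737314
btn [ 0.59177987 -0.01411728  0.065     ]
[ 0.57780651 -0.01694501  0.08      ] [0.53232258 0.21367645 0.067     ]
101.84947415345847
101.15687652638933
102.12109955290757
collar from btn [ 0.57416345 -0.01781342] B [ 0.57596402 -0.01346062] H [ 0.57622193 -0.01468983]
[[-9.57148525e-01  2.89596712e-01 -6.67034797e-04]
 [ 2.89597416e-01  9.57147309e-01 -1.53799060e-03]
 [ 1.93053540e-04 -1.66525699e-03 -9.99998595e-01]]
```

Both cameras agree: the collar is at about (0.576,-0.016) and the shaft heads about 101.7°. The distances of 240 and 106 mm match the 236 and 108 mm given. I'm moving above it now.

>>> jog_arm([
  {"offset":[-0.03,-0.024,-0.01],"turn":4},
  {"offset":[-0.065,-0.052,-0.01],"turn":10},
  {"offset":[-0.1,-0.08,-0.01],"turn":16},
  {"offset":[-0.135,-0.108,-0.01],"turn":22},
  {"offset":[-0.17,-0.136,-0.01],"turn":28},
  {"offset":[-0.205,-0.164,-0.01],"turn":34},
  {"offset":[-0.24,-0.192,-0.01],"turn":40},
  {"offset":[-0.275,-0.22,0],"turn":46},
  {"offset":[-0.31,-0.248,0],"turn":50},
  {"offset":[-0.345,-0.276,0],"turn":54},
], grip=1)

```text
t: 1.1
tcp_pos: [0.4243, 0.2084, 0.2449]
tcp_rot: [-0.0, 0.581, 0.814, -0.0]
force: [1.2, 0.4, 0.6]
grip_width: 0.0854
finger_force: 0.0
```

Run:
```python
from h import *
p,r=tool();print(get_state()["t"],p,r.as_matrix()); x=np.array([np.cos(np.radians(101.7)),np.sin(np.radians(101.7)),0])
print("off",r.inv().apply(np.array([.5765,-.016,.16])-p)); print("tool y ang",np.degrees(np.arctan2(*r.as_matrix()[[1,0],1])))
```

```text
1.1 [0.42429733 0.20836637 0.2448561 ] [[-3.25532282e-01  9.45530432e-01 -9.66672557e-04]
 [ 9.45530926e-01  3.25532138e-01 -3.07741907e-04]
 [ 2.37036458e-05 -1.01419872e-03 -9.99999485e-01]]
off [-0.26169424  0.07095986  0.08477797]
tool y ang 18.997827646026234
```

>>> jog_arm([
  {"offset":[-0.04,0.011,0.0],"turn":2},
  {"offset":[-0.08,0.022,0.0],"turn":4},
  {"offset":[-0.12,0.033,0.01],"turn":6},
  {"offset":[-0.16,0.043,0.02],"turn":7.3},
  {"offset":[-0.2,0.054,0.04],"turn":7.3},
  {"offset":[-0.235,0.064,0.06],"turn":7.3},
  {"offset":[-0.255,0.069,0.08],"turn":7.3},
  {"offset":[-0.262,0.071,0.085],"turn":7.3},
  {"offset":[-0.262,0.071,0.085],"turn":7.3},
  {"offset":[-0.262,0.071,0.085],"turn":7.3},
])

```text
t: 2.1
tcp_pos: [0.5766, -0.0131, 0.1608]
tcp_rot: [-0.0, 0.63, 0.777, 0.0]
force: [-0.1, 0.8, 0.1]
grip_width: 0.0855
finger_force: 0.0
```

Run:
```python
from h import *
p,r=tool();print(p,"tool y ang",np.degrees(np.arctan2(*r.as_matrix()[[1,0],1])))
print("off",r.inv().apply(np.array([.5765,-.016,.06])-p))
im=get_image("scene")[:,:,::-1]; cv2.imwrite("pics/s1.png",cv2.resize(im[190:330,240:400],None,fx=4.2,fy=4.2,interpolation=cv2.INTER_CUBIC))
print(proj("scene",p))
```

```text
[ 0.57663873 -0.01310454  0.16079232] tool y ang 11.886185868185393
off [-0.00284909 -0.00070105  0.10079129]
[314.26319759 239.88875173]
```

View pics/s1.png

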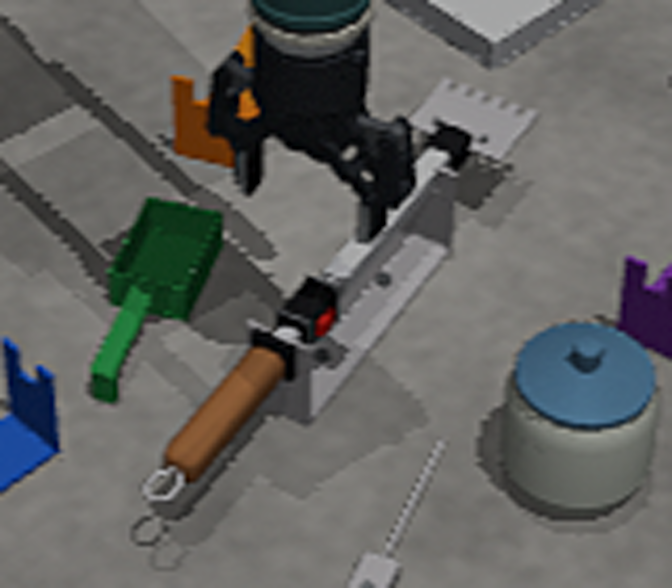

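The open fingers stand above the collar on either side of the shaft, and nothing has moved (button at crop (322,320)). I'm going straight down over the collar.

>>> jog_arm([
  {"offset":[-0.003,-0.001,0.02],"turn":0.2},
  {"offset":[-0.003,-0.001,0.04],"turn":0.2},
  {"offset":[-0.003,-0.001,0.06],"turn":0.2},
  {"offset":[-0.003,-0.001,0.075],"turn":0.2},
  {"offset":[-0.003,-0.001,0.085],"turn":0.2},
  {"offset":[-0.003,-0.001,0.095],"turn":0.2},
  {"offset":[-0.003,-0.001,0.1],"turn":0.2},
  {"offset":[-0.003,-0.001,0.102],"turn":0.2},
  {"offset":[-0.003,-0.001,0.102],"turn":0.2},
  {"offset":[-0.003,-0.001,0.102],"turn":0.2},
])

```text
t: 3.15
tcp_pos: [0.5771, -0.0172, 0.0588]
tcp_rot: [0.0, 0.632, 0.775, 0.0]
force: [-0.0, 0.4, 0.2]
grip_width: 0.0855
finger_force: 0.0
```

Run:
```python
from h import *
for n,(a,b,c,d),k in(("top",(205,280,270,370),5),("scene",(215,310,270,370),6)):
    im=get_image(n)[a:b,c:d,::-1]; cv2.imwrite(f"pics/{n}2.png",cv2.resize(im,None,fx=k,fy=k,interpolation=cv2.INTER_CUBIC))
a=cv2.imread("pics/top2.png");b=cv2.imread("pics/scene2.png")
b=cv2.resize(b,None,fx=.5,fy=.5); o=np.zeros((375,800,3),np.uint8);o[:,:500]=a;o[:285,500:800]=b;cv2.imwrite("pics/both2.png",o)
```

```text
(no output)
```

View pics/both2.png

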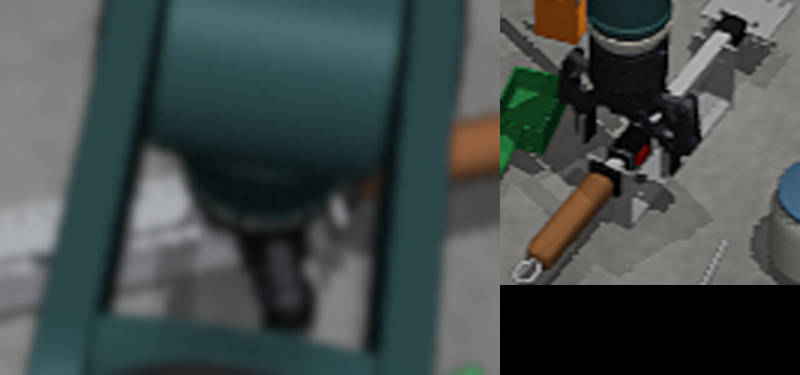

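The fingers straddle the collar, with the button (crop (643,154)) inside the near finger. I'm closing gently.

>>> jog_arm([
  {"offset":[0,0,0],"turn":0},
  {"offset":[0,0,0],"turn":0},
  {"offset":[0,0,0],"turn":0},
  {"offset":[0,0,0],"turn":0},
  {"offset":[0,0,0],"turn":0},
  {"offset":[0,0,0],"turn":0},
  {"offset":[0,0,0],"turn":0},
  {"offset":[0,0,0],"turn":0},
  {"offset":[0,0,0],"turn":0},
  {"offset":[0,0,0],"turn":0},
], grip=-1, newtons=30)

```text
t: 4.25
tcp_pos: [0.5777, -0.0172, 0.0587]
tcp_rot: [0.001, 0.632, 0.775, 0.0]
force: [2.7, 1.2, 4.9]
grip_width: 0.0256
finger_force: 34.8
```

The width is 25.6 mm, so the button is flush. Now I'll raise the grip and draw along tool +x (101.6°).

>>> jog_arm([
  {"offset":[0,0,0],"turn":0},
  {"offset":[0,0,0],"turn":0},
  {"offset":[0.005,0,0],"turn":0},
  {"offset":[0.015,0,0],"turn":0},
  {"offset":[0.028,0,0],"turn":0},
  {"offset":[0.042,0,0],"turn":0},
  {"offset":[0.056,0,0],"turn":0},
  {"offset":[0.07,0,0],"turn":0},
  {"offset":[0.084,0,0],"turn":0},
  {"offset":[0.095,0,0],"turn":0},
], newtons=60)

```text
t: 5.25
tcp_pos: [0.5581, 0.075, 0.0588]
tcp_rot: [0.001, 0.631, 0.776, -0.001]
force: [1.6, -7.5, 8.0]
grip_width: 0.025
finger_force: 62.3
```

>>> jog_arm([
  {"offset":[0.004,0,0],"turn":0},
  {"offset":[0.008,0,0],"turn":0},
  {"offset":[0.011,0,0],"turn":0},
  {"offset":[0.013,0,0],"turn":0},
  {"offset":[0.015,0,0],"turn":0},
  {"offset":[0.015,0,0],"turn":0},
  {"offset":[0.016,0,0],"turn":0},
  {"offset":[0.016,0,0],"turn":0},
  {"offset":[0.017,0,0],"turn":0},
  {"offset":[0.017,0,0],"turn":0},
])

```text
t: 6.25
tcp_pos: [0.5547, 0.0912, 0.0588]
tcp_rot: [0.001, 0.631, 0.776, -0.0]
force: [2.3, -5.5, 7.6]
grip_width: 0.0253
finger_force: 62.3
```

Run:
```python
from h import *
s=get_state();p,r=tool();d=p-np.array([.5777,-.0172,.0587]);print(s["t"],r.inv().apply(d),s["force"],r.inv().apply(s["force"]))
im=get_image("scene")[170:330,240:400,::-1]; cv2.imwrite("pics/s3.png",cv2.resize(im,None,fx=3.7,fy=3.7,interpolation=cv2.INTER_CUBIC))
```

```text
6.25 [ 0.11076353 -0.00046567 -0.00038804] [ 2.2817925  -5.47245473  7.58575369] [-5.84009043  1.12766893 -7.57097771]
```

View pics/s3.png

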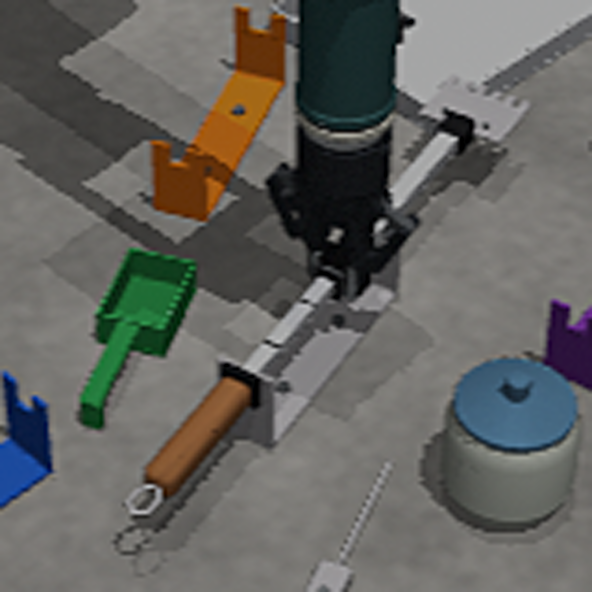

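The scraper is drawn about 110 mm, the tube is visible, and the handle is still in the rest. The force is only at friction level so far, so I'll pull on gently until the stop is felt.

>>> jog_arm([
  {"offset":[0.001,0,0],"turn":0},
  {"offset":[0.001,0,0],"turn":0},
  {"offset":[0.002,0,0],"turn":0},
  {"offset":[0.002,0,0],"turn":0},
  {"offset":[0.003,0,0],"turn":0},
  {"offset":[0.003,0,0],"turn":0},
  {"offset":[0.003,0,0],"turn":0},
  {"offset":[0.003,0,0],"turn":0},
  {"offset":[0.003,0,0],"turn":0},
  {"offset":[0.003,0,0],"turn":0},
])

```text
t: 7.3
tcp_pos: [0.5546, 0.092, 0.0588]
tcp_rot: [0.002, 0.631, 0.776, -0.001]
force: [3.3, -15.4, 6.9]
grip_width: 0.0254
finger_force: 62.2
```

The reaction is up to 15 N after 111.6 mm (110 mm plus the 1.5 mm of flange play), so it is at the second stop. I'll ease the pull and lift level.

>>> jog_arm([
  {"offset":[-0.001,0,0],"turn":0},
  {"offset":[-0.0015,0,0],"turn":0},
  {"offset":[-0.0015,0,-0.004],"turn":0},
  {"offset":[-0.0015,0,-0.01],"turn":0},
  {"offset":[-0.0015,0,-0.018],"turn":0},
  {"offset":[-0.0015,0,-0.028],"turn":0},
  {"offset":[-0.0015,0,-0.038],"turn":0},
  {"offset":[-0.0015,0,-0.048],"turn":0},
  {"offset":[-0.0015,0,-0.058],"turn":0},
  {"offset":[-0.0015,0,-0.068],"turn":0},
], newtons=80)

```text
t: 8.3
tcp_pos: [0.5539, 0.0855, 0.1237]
tcp_rot: [0.004, 0.63, 0.776, -0.006]
force: [7.7, -27.9, -16.5]
grip_width: 0.025
finger_force: 81.6
```

>>> jog_arm([
  {"offset":[0,0,-0.01],"turn":0},
  {"offset":[0,0,-0.02],"turn":0},
  {"offset":[0,0,-0.028],"turn":0},
  {"offset":[0,0,-0.033],"turn":0},
  {"offset":[0,0,-0.034],"turn":0},
  {"offset":[0,0,-0.034],"turn":0},
  {"offset":[0,0,-0.034],"turn":0},
  {"offset":[0,0,-0.034],"turn":0},
  {"offset":[0,0,-0.034],"turn":0},
  {"offset":[0,0,-0.034],"turn":0},
])

```text
t: 9.3
tcp_pos: [0.5537, 0.0941, 0.1601]
tcp_rot: [-0.0, 0.632, 0.775, -0.0]
force: [-0.3, -0.3, -4.2]
grip_width: 0.025
finger_force: 83.6
```

Run:
```python
from h import *
s=get_state();p,r=tool();print(s["t"],p,s["force"],s["ft_torque"],s["grip_width"])
im=get_image("scene")[130:330,220:420,::-1]; cv2.imwrite("pics/s4.png",cv2.resize(im,None,fx=3,fy=3,interpolation=cv2.INTER_CUBIC))
x=np.array([np.cos(np.radians(101.7)),np.sin(np.radians(101.7)),0])
c=np.array([p[0],p[1]-0,.166])
for k in(-.218-.059,-.218+.059,.272):print(k,(proj("scene",c+k*x)-[220,130])*3)
```

```text
9.3 [0.55369155 0.0940645  0.16012068] [-0.3381888  -0.26182187 -4.1657911 ] [0.00790855 0.04763739 0.01629619] 0.025010963488407683
-0.277 [183.3596477 436.2862698]
-0.159 [254.28236646 356.61772202]
0.272 [467.25083613 117.38706368]
```

View pics/s4.png

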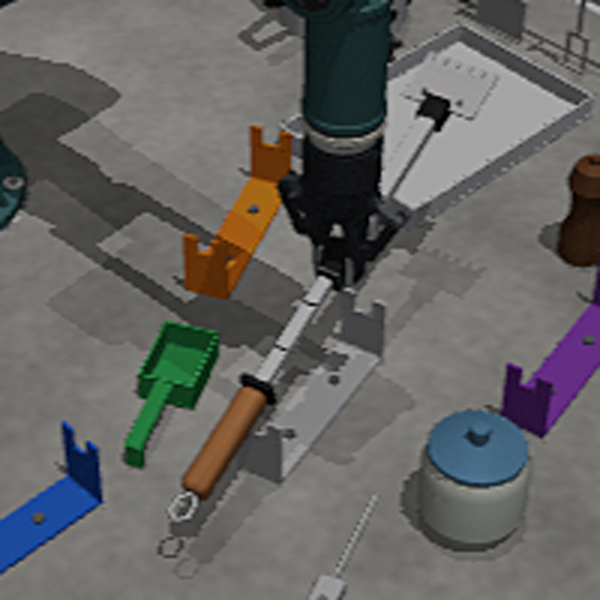

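The lift snagged. Force reached 28 N in mid-lift, and the picture shows the scraper held but pitched about 12° nose-up: the handle tail is at (190,490) against a level prediction of (183,436), and the tip is about 50 px high. The flange was hooked on the upright. I'll back off so the flange clears, then lower onto the rest with a light grip so the notches level it again.

>>> jog_arm([
  {"offset":[-0.006,0,0],"turn":0},
  {"offset":[-0.012,0,0],"turn":0},
  {"offset":[-0.016,0,0.005],"turn":0},
  {"offset":[-0.016,0,0.015],"turn":0},
  {"offset":[-0.016,0,0.025],"turn":0},
  {"offset":[-0.016,0,0.033],"turn":0},
  {"offset":[-0.016,0,0.04],"turn":0},
  {"offset":[-0.016,0,0.047],"turn":0},
  {"offset":[-0.016,0,0.054],"turn":0},
  {"offset":[-0.016,0,0.06],"turn":0},
], newtons=30)

```text
t: 10.35
tcp_pos: [0.5572, 0.0784, 0.0998]
tcp_rot: [0.0, 0.631, 0.775, -0.0]
force: [0.1, 0.4, 2.6]
grip_width: 0.0249
finger_force: 84.3
```

>>> jog_arm([
  {"offset":[0,0,0],"turn":0},
  {"offset":[0,0,0],"turn":0},
  {"offset":[0,0,0.003],"turn":0},
  {"offset":[0,0,0.006],"turn":0},
  {"offset":[0,0,0.01],"turn":0},
  {"offset":[0,0,0.014],"turn":0},
  {"offset":[0,0,0.018],"turn":0},
  {"offset":[0,0,0.022],"turn":0},
  {"offset":[0,0,0.024],"turn":0},
  {"offset":[0,0,0.024],"turn":0},
], grip=-1, newtons=30)

```text
t: 11.35
tcp_pos: [0.5569, 0.0784, 0.0759]
tcp_rot: [-0.0, 0.632, 0.775, -0.0]
force: [0.9, 0.2, 1.6]
grip_width: 0.025
finger_force: 83.0
```

Run:
```python
from h import *
s=get_state();p,r=tool();print(s["t"],p,s["force"],s["ft_torque"],s["finger_force"])
im=get_image("scene")[130:330,220:420,::-1]; cv2.imwrite("pics/s5.png",cv2.resize(im,None,fx=3,fy=3,interpolation=cv2.INTER_CUBIC))
x=np.array([np.cos(np.radians(101.7)),np.sin(np.radians(101.7)),0])
c=np.array([p[0],p[1]-0,p[2]+.006])
for k in(-.277,-.159,.272):print(k,(proj("scene",c+k*x)-[220,130])*3)
```

```text
11.35 [0.5569404  0.07837701 0.07589965] [0.9323849  0.19801366 1.62186903] [-0.41047809 -0.17344892  0.04554877] 83.00507605075836
-0.277 [176.74995854 511.25208139]
-0.159 [245.94775085 430.60479781]
0.272 [454.83734121 187.1522617 ]
```

View pics/s5.png

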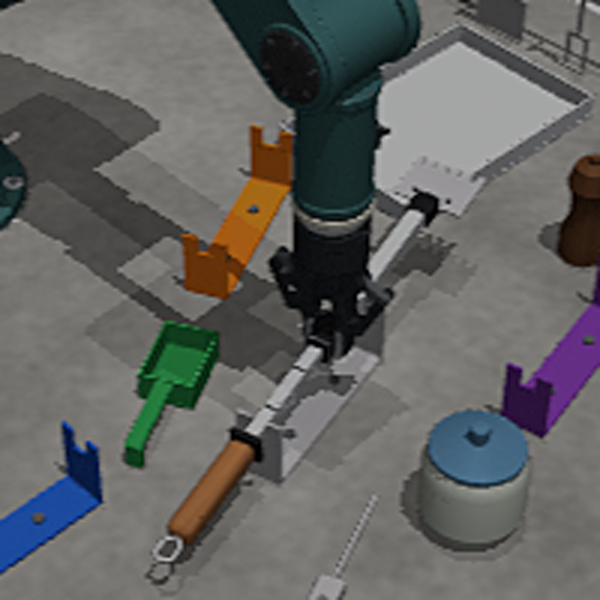

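It is levelling as the tube rides in the rear notch (tail now at (175,533), level prediction 511), and the flange is clear of the upright at (247,440). I'll lower it the rest of the way.

>>> jog_arm([
  {"offset":[0,0,0.003],"turn":0},
  {"offset":[0,0,0.006],"turn":0},
  {"offset":[0,0,0.009],"turn":0},
  {"offset":[0,0,0.012],"turn":0},
  {"offset":[0,0,0.014],"turn":0},
  {"offset":[0,0,0.016],"turn":0},
  {"offset":[0,0,0.017],"turn":0},
  {"offset":[0,0,0.017],"turn":0},
  {"offset":[0,0,0.017],"turn":0},
  {"offset":[0,0,0.017],"turn":0},
])

```text
t: 12.4
tcp_pos: [0.557, 0.0784, 0.0599]
tcp_rot: [0.0, 0.632, 0.775, -0.0]
force: [-2.4, 2.7, 8.3]
grip_width: 0.025
finger_force: 84.2
```

It is seated level. I'll pull forward again until the stop is felt, to guarantee full extension, then back well off before lifting.

>>> jog_arm([
  {"offset":[0.003,0,0],"turn":0},
  {"offset":[0.007,0,0],"turn":0},
  {"offset":[0.01,0,0],"turn":0},
  {"offset":[0.012,0,0],"turn":0},
  {"offset":[0.013,0,0],"turn":0},
  {"offset":[0.014,0,0],"turn":0},
  {"offset":[0.015,0,0],"turn":0},
  {"offset":[0.0155,0,0],"turn":0},
  {"offset":[0.016,0,0],"turn":0},
  {"offset":[0.016,0,0],"turn":0},
])

```text
t: 13.4
tcp_pos: [0.555, 0.0928, 0.0599]
tcp_rot: [0.001, 0.631, 0.775, -0.0]
force: [0.5, -3.5, 6.4]
grip_width: 0.0253
finger_force: 83.5
```

>>> jog_arm([
  {"offset":[0.001,0,0],"turn":0},
  {"offset":[0.001,0,0],"turn":0},
  {"offset":[0.002,0,0],"turn":0},
  {"offset":[0.002,0,0],"turn":0},
  {"offset":[0.003,0,0],"turn":0},
  {"offset":[0.003,0,0],"turn":0},
  {"offset":[0.003,0,0],"turn":0},
  {"offset":[0.003,0,0],"turn":0},
  {"offset":[0.003,0,0],"turn":0},
  {"offset":[0.003,0,0],"turn":0},
])

```text
t: 14.4
tcp_pos: [0.5544, 0.0958, 0.0599]
tcp_rot: [0.001, 0.631, 0.775, 0.0]
force: [1.3, -3.0, 5.0]
grip_width: 0.0252
finger_force: 83.5
```

>>> jog_arm([
  {"offset":[0.001,0,0],"turn":0},
  {"offset":[0.001,0,0],"turn":0},
  {"offset":[0.002,0,0],"turn":0},
  {"offset":[0.002,0,0],"turn":0},
  {"offset":[0.003,0,0],"turn":0},
  {"offset":[0.003,0,0],"turn":0},
  {"offset":[0.004,0,0],"turn":0},
  {"offset":[0.004,0,0],"turn":0},
  {"offset":[0.004,0,0],"turn":0},
  {"offset":[0.004,0,0],"turn":0},
])

```text
t: 15.4
tcp_pos: [0.5543, 0.0965, 0.0599]
tcp_rot: [0.003, 0.631, 0.776, -0.002]
force: [2.5, -19.0, 4.1]
grip_width: 0.025
finger_force: 83.3
```

Run:
```python
from h import *
s=get_state();p,r=tool();print(s["t"],p,s["force"],s["ft_torque"],s["finger_force"])
im=get_image("scene")[210:310,270:370,::-1]; cv2.imwrite("pics/s6.png",cv2.resize(im,None,fx=6,fy=6,interpolation=cv2.INTER_CUBIC))
x=np.array([np.cos(np.radians(101.7)),np.sin(np.radians(101.7)),0])
c=np.array([p[0],p[1]-0,p[2]+.006])
for k in(-.277,-.159,-.023,.272):print(k,(proj("scene",c+k*x)-[270,210])*6)
```

```text
15.4 [0.55427291 0.09646509 0.05988672] [  2.48398582 -19.01337755   4.06141263] [-3.17748652 -0.40245133 -0.15890984] 83.33710581064224
-0.277 [ 78.77363864 540.71628831]
-0.159 [214.32086881 381.56198523]
-0.023 [356.88161076 214.1726885 ]
0.272 [624.45290898 -99.99915729]
```

View pics/s6.png

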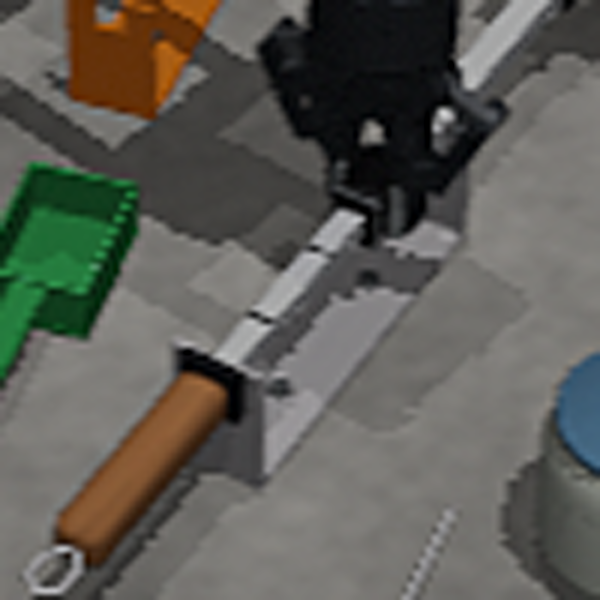

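The stop is felt firmly (19 N). The handle is in the rest, the full tube is showing, and the collar's rear edge is at about (357,205). I'll unload the pull, relieve the downward press, move the flange off the upright, and only then lift.

>>> jog_arm([
  {"offset":[-0.002,0,0],"turn":0},
  {"offset":[-0.0035,0,0],"turn":0},
  {"offset":[-0.0035,0,-0.001],"turn":0},
  {"offset":[-0.0035,0,-0.002],"turn":0},
  {"offset":[-0.005,0,-0.002],"turn":0},
  {"offset":[-0.007,0,-0.002],"turn":0},
  {"offset":[-0.009,0,-0.002],"turn":0},
  {"offset":[-0.01,0,-0.002],"turn":0},
  {"offset":[-0.01,0,-0.002],"turn":0},
  {"offset":[-0.01,0,-0.002],"turn":0},
], grip=-1, newtons=110)

```text
t: 16.45
tcp_pos: [0.554, 0.091, 0.0611]
tcp_rot: [-0.0, 0.632, 0.775, -0.0]
force: [0.6, -1.0, -2.2]
grip_width: 0.0245
finger_force: 108.1
```

>>> jog_arm([
  {"offset":[0,0,-0.002],"turn":0},
  {"offset":[0,0,-0.005],"turn":0},
  {"offset":[0,0,-0.009],"turn":0},
  {"offset":[0,0,-0.013],"turn":0},
  {"offset":[0,0,-0.017],"turn":0},
  {"offset":[0,0,-0.021],"turn":0},
  {"offset":[0,0,-0.025],"turn":0},
  {"offset":[0,0,-0.027],"turn":0},
  {"offset":[0,0,-0.028],"turn":0},
  {"offset":[0,0,-0.028],"turn":0},
])

```text
t: 17.45
tcp_pos: [0.5545, 0.0911, 0.0894]
tcp_rot: [0.0, 0.632, 0.775, 0.0]
force: [-0.6, -0.8, -3.6]
grip_width: 0.0249
finger_force: 108.0
```

The force is just its weight (about 3.3 N), so there is no snag. I'll lift the rest of the way.

>>> jog_arm([
  {"offset":[0,0,-0.005],"turn":0},
  {"offset":[0,0,-0.015],"turn":0},
  {"offset":[0,0,-0.027],"turn":0},
  {"offset":[0,0,-0.04],"turn":0},
  {"offset":[0,0,-0.052],"turn":0},
  {"offset":[0,0,-0.062],"turn":0},
  {"offset":[0,0,-0.068],"turn":0},
  {"offset":[0,0,-0.071],"turn":0},
  {"offset":[0,0,-0.071],"turn":0},
  {"offset":[0,0,-0.071],"turn":0},
])

```text
t: 18.45
tcp_pos: [0.5541, 0.0911, 0.1599]
tcp_rot: [-0.0, 0.632, 0.775, -0.0]
force: [0.5, -0.3, -3.9]
grip_width: 0.025
finger_force: 108.1
```

Run:
```python
from h import *
s=get_state();p,r=tool();print(s["t"],p,s["force"],s["ft_torque"])
im=get_image("scene")[130:330,220:420,::-1]; cv2.imwrite("pics/s7.png",cv2.resize(im,None,fx=3,fy=3,interpolation=cv2.INTER_CUBIC))
x=np.array([np.cos(np.radians(101.7)),np.sin(np.radians(101.7)),0])
c=np.array([p[0],p[1],.165])-.0045*x
for k in(-.277,-.159,.236,.272):print(k,(proj("scene",c+k*x)-[220,130])*3)
```

```text
18.45 [0.55405351 0.09105404 0.15991345] [ 0.47730387 -0.34183962 -3.92277508] [-0.00648551  0.01317876 -0.04095348]
-0.277 [178.41198011 442.28883924]
-0.159 [249.72261517 362.16472707]
0.236 [448.20367099 139.15285276]
0.272 [463.76180226 121.67184934]
```

View pics/s7.png

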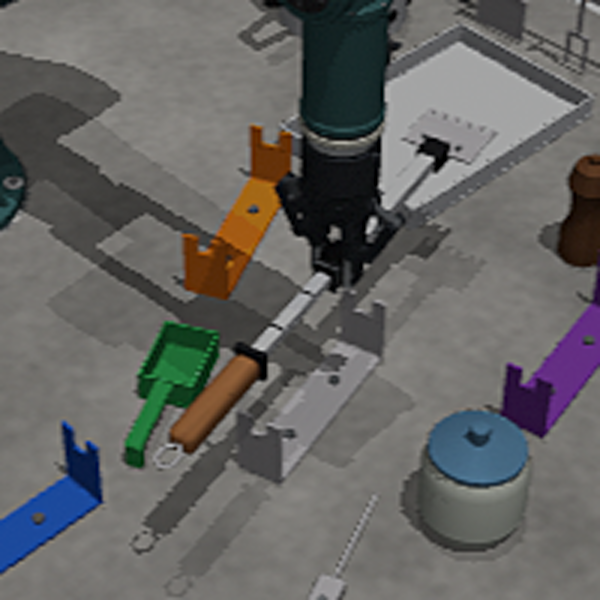

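It is level now: tail at (182,441) against 178,442 predicted, flange at (250,360) against 250,362, and blade about (450,138) against 448,139. It is also fully extended, clear of the rest, and nothing else has been disturbed. I'm handing it in.

```bash
python3 -c "
from bench import *
print(close_job())"
```

```text
the job is handed in; nothing more can be done
None
```

The job is handed in: the scraper is drawn out to the second stop and held level about 10 cm up, clear of the rest, with nothing else moved; the first lift snagged and tilted it about 12°, so I set it back in the rest, pulled to the stop again and lifted it cleanly.

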